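# Empty the tilting tumbler through its dial lid

## Robot

A 6-joint arm with a two-finger parallel gripper is mounted at the origin on the work surface. World frame = base frame: x ahead of the robot, y to its left, z up, the work surface at z = 0. Lengths are in m, angles in rad, forces in N, time in s.
With the tool pointing down it reaches from about 0.375 to 0.925 m from the base axis. Payload 5.7 kg.
Tool frame: the origin (TCP) lies midway between the tips of the shut fingers; the grasp point (between the pads) lies 19 mm behind it; z points along the fingers, y is the line along which they close (so a half turn about z gives the same grasp; the last joint's range is limited). The gripper opens to 88 mm and grips with 3 to 60 N. Pads are 20 mm wide; open, the fingers measure 115 mm over their backs; the gripper's body (75 mm by 178 mm) begins 61 mm behind the grasp point.
Start: joints at [-1.313, 0.359, 1.51, -0, 1.272, -0.115], TCP at [0.219, -0.559, 0.223] pointing down, gripper open.
Joint ranges: [-2.97, 2.97], [-1.01, 2.36], [0.21, 2.38], [-0.96, 4.11], [0.2, 2.71], [-2.98, 2.98]. Speed limits (rad/s): [2.39, 2.39, 3.14, 3.14, 3.14, 3.14].

## Interface

Orientations are given as a unit quaternion [x, y, z, w].
In Python, from bench import move_ptp, servo_line, goto_joints, move_gripper, sleep, inverse_kinematics, capture, PlanningError, close_job, spot_in, silhouettes, current_clock, current_joint_pos, current_qvel, current_joint_torque, current_position, current_orientation, current_force, current_torque, current_finger_gap, current_grip_force gives the robot as it stands. Calls block until the motion is done:
- move_ptp(position, orientation): joint-space move of the TCP to a pose.
- servo_line(position, orientation=None, rate=0.15, contact_N=None): straight line of the TCP; orientation=None keeps the orientation; rate is the mean speed in m/s. With contact_N (N) it stops when the force on the tool has changed by that much, and returns True; else False.
- goto_joints(angles): joint-space move.
- move_gripper(opening): finger opening in m; the grip force is fixed at half the most; returns when the fingers have stopped.
- sleep(seconds).
- inverse_kinematics(position, orientation): joint angles nearest the present ones, or None.
- capture(name): name is "side" or "top"; returns a dict with "image" (384x512x3 uint8, blue, green, red), "range_z" (384x512 float32, m along the optical axis (not along the pixel's ray), 0 where there is no reading), "intrinsics" (3x3 intrinsics, pixels), "R" (3x3) and "t" (3): a world point X has camera coordinates R X + t. Camera axes: x right, y down, z forward; pixel columns grow to the right and rows downward; lengths in m; the calibration is good to about 2 mm. A picture is of the moment at which its call begins.
A pose or a line that the arm cannot do raises PlanningError and nothing moves.
- close_job(): hands the job in; it is judged then, once.
Trained networks look in the newest picture that a camera, given by its name, has taken for a name from the list of things; names that differ only in an ending like _2 or _b are one class to them, and where a whole thing is asked for, a point or a joint stands for the part that bears it (a point fixed in the world has none). Each returns a list of dicts, best first, with "conf" (0 to 1); they miss things now and then, are a little off and sometimes report something else, mostly with a low value. They report only what shows in the picture. A call takes as long as a camera call.
- spot_in(camera, query): "xy" ([column, row] in pixels, amid what is visible of it).
- silhouettes(camera, query): "region" (384x512 bool, what is visible of it) and "xy" ([column, row] in pixels, amid what is visible of it).
Readings, each from a call of its own:
- current_clock(): time.
- current_joint_pos(): joint angles.
- current_qvel(): joint speeds.
- current_joint_torque(): joint torques, N m.
- current_position(): TCP position.
- current_orientation(): TCP orientation.
- current_force(): force on the tool from outside, world axes, zero at the start.
- current_torque(): the same for the moment, N m.
- current_finger_gap(): finger opening in m.
- current_grip_force(): force on a finger pad.
Only numpy, scipy, OpenCV 4.12 (cv2) and the standard library are available. Lean on these libraries where they do the work, as an engineer would, in place of code of your own. Each camera call takes 0.05 s, during which the arm holds its last target. There are 200 camera calls.

## Task

The five polished steel balls are to come out of the drum of the tumbler into the catch tray under its mouth: turn the orange dial on the drum's lid round to the largest opening, as far as its stop, while the drum still leans in its rest position, and only then tip the drum over with the red lever and shake out all five, rocking it if any hang up behind the lip. Then swing the drum back up against its rest stop, leaving the dial at the largest opening and the balls lying in the tray, and let go. Leave the tray and everything else on the bench where they are.

Things in the scene. Friction and masses are not known exactly. Their poses are not given: they have to be found in the camera images.
- tumbler: red frame, fixed: foot rails 375 mm long, 22 high, centred 82 mm left and right; upright cheeks (outer faces at +-79 mm, 181 mm tall) carry the drum's trunnions; control box 75 mm tall at the back. Origin on the bench below the trunnion axis, midway between the cheeks. -x is its front (roughly toward the robot), the trunnion axis is along y, the lever is on the -y side, z up.
- barrel (a joint): tilt of the blue drum about the trunnion axis, rad. 0 = rest stop: mouth up, axis leaning 30 degrees to the front. It grows as the mouth swings forward and down to the dump stop at 1.693 (mouth 37 degrees below level), where balls run out; now and then one hangs behind the opening's 1.5 mm lip and 0.5 rad back and briskly forward frees it. Friction (0.6 N m, 6 N at the lever) holds it anywhere.
- dial (a joint): angle of the orange dial on the lid, rad, about the drum's axis, growing anticlockwise as seen looking onto the lid from outside. 0 = closed, 1.22 fine sieve, 2.44 coarse sieve, 3.665 (end stop) large opening; the balls pass only the large one. Starts between 0 and 0.9, so it takes 2.8 to 3.7 rad of turning. Friction about 0.1 N m.
- dial_grip (a point): middle of the dial's grip ridge, on the drum's axis, 92.5 mm from the trunnion axis. Ridge 40 mm long, 13 thick, 28 high; this point is 14 mm above the dial's face. x (turns with the dial) runs along the ridge to its white-lined end, where the dial's 36 x 31 mm window is; z points out of the lid along the drum's axis (30 degrees from vertical at rest), y across the ridge. Nothing is above it.
- dial_mark (a point): outer end of the white line on top of the ridge, 18.5 mm from the axis. At the largest opening it faces the red pointer on the lid's black rim, on the robot's side, by the largest white dot. Dial 107 mm across; rim 123 mm across, 1.5 mm lower than the dial's face.
- pivot (a point): the trunnion axis midway between the cheeks, 155 mm above the bench. Its axes tilt with the drum: z along the drum's axis to the mouth, y along the trunnion axis. Drum: twelve-sided, 112 mm across, its lid 70 mm above this point and its motor's end 128 mm below (along the axis); about 1 kg and balanced.
- lever_grip (a point): middle of the tilting lever's red grip: a round bar 16 mm thick, 68 mm long, parallel to the trunnion axis, 105 mm from it, 136 mm to the -y side of pivot; a 12 mm crank arm joins its inner end (88 mm from the middle). At rest it stands 78 mm behind and 70 mm above the trunnion axis; it moves rigidly with the drum, forward over the top, to 79 mm in front and 69 mm above at the dump stop.
- outlet (a point): middle of the large opening in the lid plate, 35 mm from the drum's axis on its front side; lowest part of the lid when tipped.
- tray: loose green plastic catch tray under the drum's mouth between the foot rails: 222 (x) x 126 (y) x 40 mm high, walls and floor 4 mm, 0.6 kg. Origin under its middle, axes along its sides.
- ball0: a steel ball 15 mm across, 14 g, at the start inside the drum. Origin at its centre.
- ball1: a steel ball 15 mm across, 14 g, at the start inside the drum. Origin at its centre.
- ball2: a steel ball 15 mm across, 14 g, at the start inside the drum. Origin at its centre.
- ball3: a steel ball 15 mm across, 14 g, at the start inside the drum. Origin at its centre.
- ball4: a steel ball 15 mm across, 14 g, at the start inside the drum. Origin at its centre.
- wrench: a steel spanner 170 mm long lying right of the tumbler; a bystander, to be left where it is
- screwdriver: a black-handled screwdriver 200 mm long; a bystander, to be left where it is
- brush: a hand brush 180 mm long lying left of the tumbler; a bystander, to be left where it is
- tape: a blue tape measure 66 x 36 x 64 mm; a bystander, to be left where it is
- compound: a jar of polishing compound, 68 mm across, 110 mm tall, left behind the tumbler; a bystander, to be left where it is
- oil: a green oil bottle 56 mm across, 170 mm tall, right behind the tumbler; a bystander, to be left where it is
- hammer: a hammer 260 mm long on the right; a bystander, to be left where it is

How it is judged:
By the outcome, as a careful person would: the job done as asked, in the order asked, and still so for the second after the job is handed in, with the robot touching nothing.
It also fails if it takes over 67 s, if anything falls off the work surface, if the arm or the gripper's body presses on something with over 40 N, if the wrist force passes 120 N, or if a joint passes its speed limit or range.

## Working session

There is one attempt and no reset: what is moved stays moved. The work goes in short steps, each a Python script; the robot and the scene stay as the last script left them, time stands still between calls to the robot, and variables do not carry over. Pictures are saved under pics/ and viewed, at most 10 in all, crops included, and the job is handed in when it is done.

```bash
mkdir -p pics; cat > h.py <<'E'
import numpy as np, cv2
from bench import *
from scipy.spatial.transform import Rotation as Rot
def px2w(c,u,v,z=None):
    """pixel -> world via depth"""
    K,R,t=c["intrinsics"],c["R"],c["t"]
    if z is None:
        p=c["range_z"][int(v)-1:int(v)+2,int(u)-1:int(u)+2]; p=p[p>0]; z=np.median(p)
    return R.T@(z*np.linalg.inv(K)@np.array([u,v,1.])-t)
def w2px(c,X):
    p=c["intrinsics"]@(c["R"]@np.asarray(X)+c["t"]); return p[:2]/p[2]
def cloud(c,mask):
    v,u=np.nonzero(mask&(c["range_z"]>0)); z=c["range_z"][v,u]
    P=np.linalg.inv(c["intrinsics"])@(np.vstack([u,v,np.ones_like(u)])*z)
    return (c["R"].T@(P-c["t"][:,None])).T
E
python3 - <<'E'
from h import *
ims=[]
for n in ("side","top"):
    c=capture(n); cv2.imwrite(f"pics/{n}0.png",c["image"])
    print(n,"cam at",-c["R"].T@c["t"], c["intrinsics"][0,0])
    for q in ("tumbler","dial_grip","dial_mark","pivot","lever_grip","outlet","tray"):
        r=spot_in(n,q)[:2]
        for d in r:
            try: print(q,d["conf"],np.round(d["xy"],1),np.round(px2w(c,*d["xy"]),3))
            except Exception as e: print(q,d,e)
print(current_clock())
E
```

```text
side cam at [-0.11179572  0.06119548  1.64963134] 476.27307752654536
tumbler 0.94 [214.8 198.3] [0.547 0.121 0.239]
tumbler 0.48 [222.7 206.9] [0.516 0.098 0.234]
dial_grip 0.93 [222.9 207. ] [0.517 0.098 0.23 ]
dial_grip 0.2 [280.  206.8] [ 0.592 -0.11   0.002]
dial_mark 0.66 [220.3 206.2] [0.524 0.106 0.223]
pivot 0.89 [222.3 201.5] [0.534 0.098 0.236]
lever_grip 0.88 [226.8 200.1] [0.54  0.083 0.23 ]
lever_grip 0.25 [225.3 208.3] [0.505 0.09  0.245]
outlet 0.78 [226.5 201.5] [0.526 0.084 0.251]
tray 0.73 [231.6 243.2] [0.47  0.085 0.005]
top cam at [ 0.42848057 -0.02634944  1.19170092] 355.1103259441792
tumbler 0.92 [207.5 192.5] [0.587 0.102 0.223]
dial_grip 0.96 [210.9 215.6] [0.52  0.088 0.255]
dial_mark 0.65 [210.1 216.5] [0.517 0.091 0.254]
pivot 0.94 [212.6 205.6] [0.549 0.086 0.233]
pivot 0.37 [228.2 246.7] [0.44  0.062 0.004]
lever_grip 0.72 [366.8 242.3] [ 0.445 -0.378  0.065]
lever_grip 0.68 [214.8 204.4] [0.552 0.08  0.234]
outlet 0.67 [214.6 201.9] [0.558 0.081 0.237]
tray 0.79 [227.2 249.2] [0.432 0.065 0.001]
tray 0.33 [210.5 219.7] [0.509 0.09  0.247]
0.8
```

```bash
python3 -c "
import cv2,numpy as np
a=cv2.imread('pics/side0.png');b=cv2.imread('pics/top0.png')
cv2.imwrite('pics/both0.png',cv2.resize(np.hstack([a,b]),(800,300),interpolation=cv2.INTER_AREA))"
```

```text
(no output)
```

View pics/side0.png

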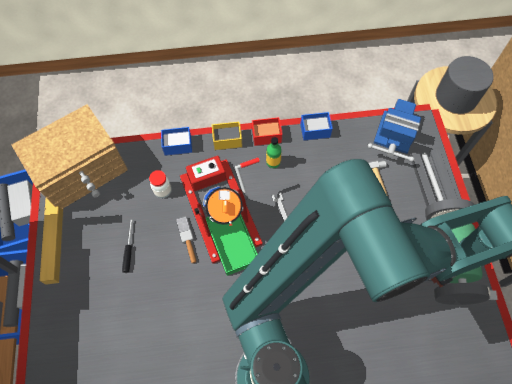

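View pics/top0.png

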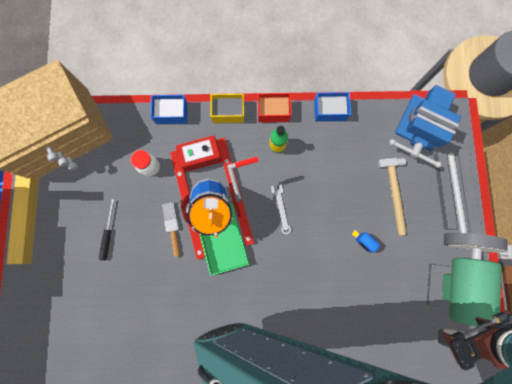

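The side view shows the tumbler at about (222,205), with the dial at (224,205). In the top view the dial is at (210,215), the red lever grip at about (245,162) and the tray at (225,250). Next I'll fit the tumbler's pose from colours and depth.

```bash
python3 - <<'E'
from h import *
crops=[]
for n,(x,y) in (("top",(150,120)),("side",(160,140))):
    c=capture(n); im=c["image"]; hsv=cv2.cvtColor(im,cv2.COLOR_BGR2HSV)
    H,S,V=[hsv[...,i].astype(int) for i in range(3)]
    crops.append(cv2.resize(im[y:y+150,x:x+130],(400,462),interpolation=cv2.INTER_CUBIC))
    roi=np.zeros(H.shape,bool); roi[y:y+160,x:x+120]=1
    org=roi&(H>8)&(H<22)&(S>150)&(V>120)
    red=roi&((H<6)|(H>174))&(S>130)&(V>80)
    grn=roi&(H>50)&(H<85)&(S>120)
    P=cloud(c,org); P=P[P[:,2]>.17]
    # ransac plane for the dial
    rng=np.random.default_rng(0); best=None
    for _ in range(300):
        a,b,d=P[rng.choice(len(P),3,False)]; nn=np.cross(b-a,d-a); 
        if np.linalg.norm(nn)<1e-6: continue
        nn/=np.linalg.norm(nn); m=abs((P-a)@nn)<.003
        if best is None or m.sum()>best.sum(): best=m
    Q=P[best]; cen=Q.mean(0); nn=np.linalg.svd(Q-cen)[2][2]; nn*=np.sign(nn[2])
    print(n,"dial plane",best.sum(),len(P),cen.round(4),"n",nn.round(3),"tilt",np.degrees(np.arccos(nn[2])).round(1),"yaw",np.degrees(np.arctan2(-nn[1],-nn[0])).round(1), "bbox", (Q.min(0)).round(3),Q.max(0).round(3))
    R=cloud(c,red)
    rail=R[(R[:,2]>.012)&(R[:,2]<.032)]
    if len(rail)>20:
        (cx,cy),sz,an=cv2.minAreaRect(rail[:,:2].astype(np.float32)*1000); print("rail",len(rail),cx,cy,sz,an)
    lv=R[(R[:,2]>.2)]; print("high red",len(lv)); 
    k=lv[:,:2]; 
    far=k[(k[:,1]<.03)]; 
    if len(far)>3: print("lever?",far.mean(0),far.min(0),far.max(0),lv[lv[:,1]<.03][:,2].mean(), np.linalg.svd(far-far.mean(0))[2][0])
    T=cloud(c,grn); top=T[(T[:,2]>.03)&(T[:,2]<.05)]; flo=T[T[:,2]<.012]
    for nm,s in (("tray rim",top),("floor",flo)):
        if len(s)>10: print(nm,len(s),cv2.minAreaRect(s[:,:2].astype(np.float32)*1000))
cv2.imwrite("pics/crop1.png",np.hstack(crops))
E
```

```text
top dial plane 881 1031 [0.5202 0.0965 0.2218] n [-0.477 -0.127  0.87 ] tilt 29.6 yaw 14.9 bbox [0.469 0.043 0.19 ] [0.573 0.151 0.251]
rail 1240 639.9666748046875 41.75929260253906 (399.07568359375, 357.6969299316406) 14.7010498046875
high red 120
lever? [ 0.66982128 -0.0060981 ] [ 0.65611716 -0.03662669] [0.68340343 0.02486097] 0.23170014884302048 [ 0.26480421 -0.9643022 ]
tray rim 161 ((464.8204040527344, 80.69178009033203), (200.11654663085938, 124.59928894042969), 14.888866424560547)
floor 1408 ((469.15704345703125, 83.37996673583984), (203.69223022460938, 117.63484954833984), 14.74886417388916)
side dial plane 400 726 [0.5199 0.0929 0.2184] n [-0.472 -0.167  0.866] tilt 30.0 yaw 19.4 bbox [0.47  0.04  0.186] [0.571 0.146 0.25 ]
rail 1174 650.0921630859375 11.795135498046875 (406.77154541015625, 417.6833190917969) 14.842966079711914
high red 82
lever? [ 0.67064445 -0.0060306 ] [ 0.65696638 -0.03754114] [0.6865731  0.02524905] 0.2302599453301801 [-0.25587925  0.96670875]
tray rim 157 ((475.80584716796875, 83.58674621582031), (223.34844970703125, 126.3553695678711), 14.782576560974121)
floor 1505 ((584.1266479492188, 50.64495849609375), (204.59259033203125, 469.3548889160156), 69.37483215332031)
```

View pics/crop1.png

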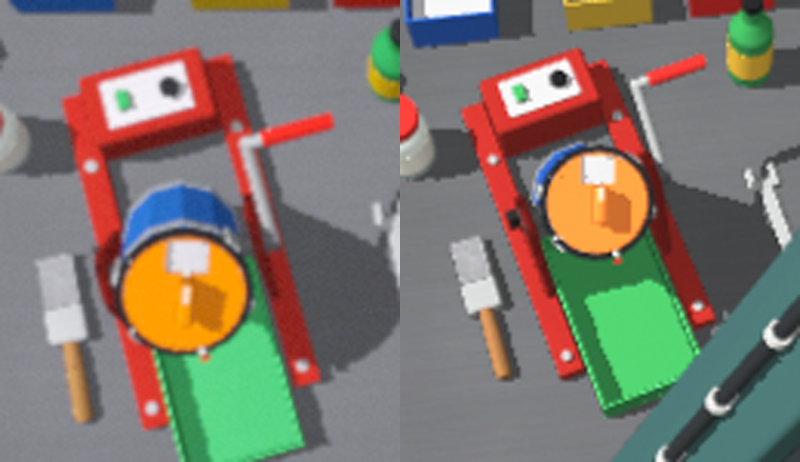

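The fit gives a yaw of about 14.8° and the pivot at about (0.559, 0.1065, 0.155). The dial plane is tilted 30° and its centre is 78.5 mm from the pivot, which matches the description. The crop shows the window and mark pointing to the rear, about (188,255) relative to the dial centre at (186,292), with the pointer at (204,352). Next I'll measure the ridge angle and check IK.

```bash
cat >> h.py <<'E'
YAW=np.radians(14.8); RZ=Rot.from_euler('z',YAW).as_matrix()
PIV=np.array([.559,.1065,.155])
def axis_R(q=0.):  # drum frame in world: z along the drum's axis
    return RZ@Rot.from_euler('y',-(np.radians(30)+q)).as_matrix()
def dial_pose(th,h):  # th: tool-y line angle in lid frame; h: TCP distance from pivot along axis
    A=axis_R(); n=A[:,2]; y=A@np.array([np.cos(th),np.sin(th),0]); z=-n
    return PIV+h*n, Rot.from_matrix(np.c_[np.cross(y,z),y,z]).as_quat()
L0=np.arctan2(.070,.078)
def lever_pose(q,tilt,back=0.,flip=1): # tilt: angle of tool z from straight down towards +x_t
    a=L0+q; b=PIV+RZ@np.array([.105*np.cos(a),-.136,.105*np.sin(a)])
    z=RZ@np.array([np.sin(tilt),0,-np.cos(tilt)]); y=flip*RZ@np.array([np.cos(tilt),0,np.sin(tilt)])
    return b+(.019-back)*z, Rot.from_matrix(np.c_[np.cross(y,z),y,z]).as_quat()
E
python3 - <<'E'
from h import *
c=capture("top"); im=c["image"]; hsv=cv2.cvtColor(im,cv2.COLOR_BGR2HSV).astype(int)
roi=np.zeros(im.shape[:2],bool); roi[180:245,180:240]=1
A=axis_R()
allp=(cloud(c,roi)-PIV)@A
v,u=np.nonzero(roi&(c["range_z"]>0))
r=np.hypot(allp[:,0],allp[:,1])
m=(allp[:,2]>.095)&(allp[:,2]<.115)&(r<.03)
k=allp[m,:2]; print("ridge",m.sum(),k.mean(0).round(4),allp[m,2].max()); d=np.linalg.svd(k-k.mean(0))[2][0]; print("ridge dir deg",np.degrees(np.arctan2(d[1],d[0]))%180, np.ptp(k@d))
w=(hsv[v,u,1]<60)&(hsv[v,u,2]>150)&(r<.055)
for nm,s in(("window/white",w),("white on ridge",w&m)):
    if s.sum(): print(nm,s.sum(),allp[s].mean(0).round(4),np.degrees(np.arctan2(*allp[s].mean(0)[[1,0]])))
o=(hsv[v,u,0]>8)&(hsv[v,u,0]<22)&(hsv[v,u,1]>150)&(abs(allp[:,2]-.0785)<.004)
k=allp[o,:2]; print("dial circle",cv2.minEnclosingCircle((k*1000).astype(np.float32)), allp[o,2].mean())
print("j now",current_joint_pos())
for th in np.radians([70,250]):
    p,qt=dial_pose(th,.083+.08); print(np.degrees(th),p.round(3),inverse_kinematics(p,qt))
for q in (0,.8,1.693):
  for t in np.radians([-45,-20,0,25,45]):
    for f in(1,-1):
      j=inverse_kinematics(*lever_pose(q,t,0,f)); print(q,np.degrees(t).round(),f,None if j is None else np.round(j,2))
E
```

```text
ridge 73 [ 0.0035 -0.0024] 0.10947849055140724
ridge dir deg 162.37918326222396 0.04047734205960361
window/white 136 [ 0.0305 -0.0081  0.0507] -14.876432459181133
white on ridge 2 [ 0.0116 -0.0047  0.1089] -22.026685382773294
dial circle ((-2.450265407562256, -1.7395166158676147), 59.98452377319336) 0.07774455636810008
j now [-1.31305438e+00  3.58753324e-01  1.51039681e+00  4.15657475e-06
  1.27253844e+00 -1.15126781e-01]
70.0 [0.48  0.086 0.296] [-0.1088619  -0.13896683  2.03613508  0.26148943  0.76743528 -1.73352852]
250.00000000000003 [0.48  0.086 0.296] [-0.1088619  -0.13896683  2.03613508  0.26148943  0.76743528  1.40806413]
0 -45.0 1 [-0.01  0.94  0.71 -0.24  2.24 -0.34]
0 -45.0 -1 [-0.01  0.94  0.71 -0.24  2.24  2.8 ]
0 -20.0 1 [-0.05  0.67  1.07 -0.11  1.74 -0.31]
0 -20.0 -1 [-0.05  0.67  1.07 -0.11  1.74  2.83]
0 0.0 1 [-0.11  0.47  1.37 -0.    1.3  -0.37]
0 0.0 -1 [-0.11  0.47  1.37 -0.    1.3   2.77]
0 25.0 1 [-0.22  0.3   1.74  0.29  0.73 -0.66]
0 25.0 -1 [-0.22  0.3   1.74  0.29  0.73  2.48]
0 45.0 1 [-0.33  0.29  2.01  1.23  0.43 -1.64]
0 45.0 -1 [-0.33  0.29  2.01  1.2
[... 328 characters left out ...]
.29  0.16  1.83  0.32  0.79 -0.73]
0.8 25.0 -1 [-0.29  0.16  1.83  0.32  0.79  2.41]
0.8 45.0 1 [-0.44  0.14  2.1   1.12  0.53 -1.59]
0.8 45.0 -1 [-0.44  0.14  2.1   1.12  0.53  1.55]
1.693 -45.0 1 [-0.06  0.7   1.22 -0.25  1.97 -0.33]
1.693 -45.0 -1 [-0.06  0.7   1.22 -0.25  1.97  2.81]
1.693 -20.0 1 [-0.13  0.45  1.47 -0.13  1.55 -0.36]
1.693 -20.0 -1 [-0.13  0.45  1.47 -0.13  1.55  2.78]
1.693 0.0 1 [-0.22  0.26  1.71 -0.    1.18 -0.48]
1.693 0.0 -1 [-0.22  0.26  1.71 -0.    1.18  2.66]
1.693 25.0 1 [-0.41  0.1   2.02  0.41  0.71 -0.94]
1.693 25.0 -1 [-0.41  0.1   2.02  0.41  0.71  2.2 ]
1.693 45.0 1 [-0.63  0.11  2.28  1.29  0.61 -1.95]
1.693 45.0 -1 [-0.63  0.11  2.28  1.29  0.61  1.19]
```

Mark direction is about −17.6° in the lid frame, so the dial reads about 0.21 and needs about 3.45 rad of turning. With `th`=252.4°, joint 6 can do it in a single grasp. Moving to the dial now.

```bash
sed -i 's/^PIV=.*/PIV=np.array([.5594,.105,.155])/' h.py
python3 - <<'E'
from h import *
th=np.radians(252.4)
p=current_position(); o=current_orientation()
servo_line([p[0],p[1],.42],rate=.3)
move_ptp(*dial_pose(th,.083+.08)); move_gripper(.045)
f0=np.array(current_force())
servo_line(dial_pose(th,.083+.03)[0],rate=.15)
hit=servo_line(dial_pose(th,.083)[0],rate=.05,contact_N=8)
print(hit,current_position(),dial_pose(th,.083)[0],np.array(current_force())-f0,current_clock())
move_gripper(.0)
print("gap",current_finger_gap(),"grip",current_grip_force(),current_force(),current_torque(),current_joint_pos(),current_clock())
c=capture("top"); cv2.imwrite("pics/g1.png",cv2.resize(c["image"][140:280,140:300],(640,560),interpolation=cv2.INTER_CUBIC))
E
```

```text
False [0.51923517 0.09446036 0.22668731] [0.51927683 0.094399   0.22688011] [1.00589739 0.77313137 0.50477401] 6.2917
gap 0.01273979689002386 grip 29.854676127433777 [-1.49386806 -1.40764107  1.47090799] [-0.14194952  0.27135751 -0.12079672] [-0.06980985  0.02885737  2.08498892  0.31356106  0.54928622  1.32159355] 6.8917
```

View pics/g1.png

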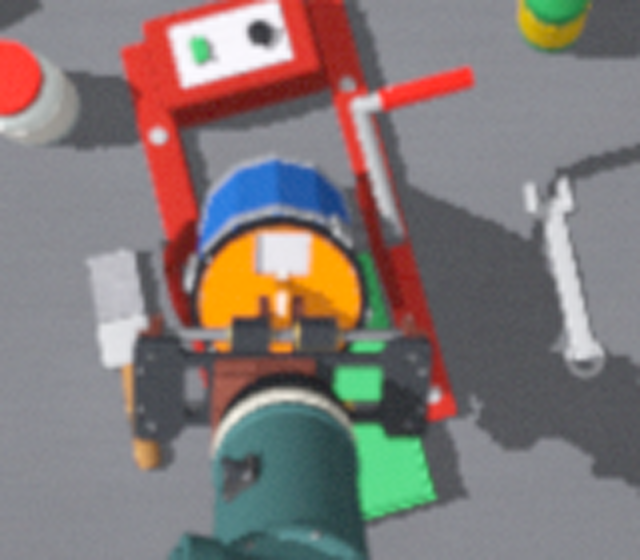

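The picture shows the fingers closed on the ridge at about (283,305), with the window still at the rear at (285,252). The gap is 12.7 mm, so the grasp is good. I'll turn the dial, watching the torque about the axis.

```bash
python3 - <<'E'
from h import *
n=axis_R()[:,2]; j=np.array(current_joint_pos()); j0=j.copy()
def rep(s): 
    print(s,"turned",round(j0[5]-current_joint_pos()[5],3),"tq",round(np.dot(current_torque(),n),3),"F",np.round(np.array(current_force()),1),round(current_clock(),2))
rep("s")
for d in (1.2,2.4,3.2):
    g=j0.copy(); g[5]-=d; goto_joints(g); rep("")
t0=np.dot(current_torque(),n)
while d<3.75:
    d+=.04; g=j0.copy(); g[5]-=d; goto_joints(g); t=np.dot(current_torque(),n)
    rep("fine")
    if abs(t-t0)>.35: break
print(current_finger_gap())
c=capture("top"); cv2.imwrite("pics/g2.png",cv2.resize(c["image"][140:280,140:300],(640,560),interpolation=cv2.INTER_CUBIC))
E
```

```text
s turned 0.0 tq -0.073 F [-1.1 -2.   1.8] 6.94
 turned 1.201 tq 0.053 F [  0.9 -12.3  -0.5] 8.05
 turned 2.401 tq 0.042 F [ 8.4 -6.5 -4.1] 9.16
 turned 3.201 tq 0.107 F [12.   1.7 -4.5] 9.94
fine turned 3.241 tq 0.063 F [10.4  2.9 -4.6] 10.19
fine turned 3.281 tq 0.1 F [10.6  3.  -4.4] 10.44
fine turned 3.321 tq 0.11 F [10.7  3.8 -4.2] 10.69
fine turned 3.361 tq 0.135 F [11.3  4.7 -4.8] 10.94
fine turned 3.401 tq 0.105 F [11.2  3.9 -4.1] 11.19
fine turned 3.441 tq 0.105 F [11.4  3.9 -4.4] 11.44
fine turned 3.48 tq -0.544 F [ 9.9  4.7 -4.3] 11.69
0.01272919999989464
```

The stop was felt at about 3.46 rad, as predicted. Releasing, retreating and checking while moving to above the lever.

```bash
python3 - <<'E'
from h import *
move_gripper(.045)
n=axis_R()[:,2]; p=np.array(current_position())
servo_line(p+.12*n,rate=.2)
move_ptp(*lever_pose(0,np.radians(-15),.11)); move_gripper(.05)
print(current_clock(),current_joint_pos())
c=capture("top"); im=c["image"]
a=cv2.resize(im[140:280,140:300],(400,350),interpolation=cv2.INTER_CUBIC)
s=capture("side"); b=cv2.resize(s["image"][140:280,150:310],(400,350),interpolation=cv2.INTER_CUBIC)
cv2.imwrite("pics/g3.png",np.hstack([a,b]))
for cc in (c,s):
    hsv=cv2.cvtColor(cc["image"],cv2.COLOR_BGR2HSV).astype(int); roi=np.zeros(im.shape[:2],bool); roi[150:245,170:270]=1
    L=cloud(cc,roi&((hsv[...,0]<6)|(hsv[...,0]>174))&(hsv[...,1]>130)); L=L[(L[:,2]>.2)&(L[:,2]<.25)&(L[:,1]<.03)]
    if len(L)>5: print("lever",len(L),((L.mean(0)-PIV)@RZ).round(4))
E
```

```text
15.075 [-0.05627918  0.6011287   0.91493483 -0.08389845  1.87309817 -0.32964861]
lever 26 [ 0.078  -0.1612  0.0771]
```

View pics/g3.png

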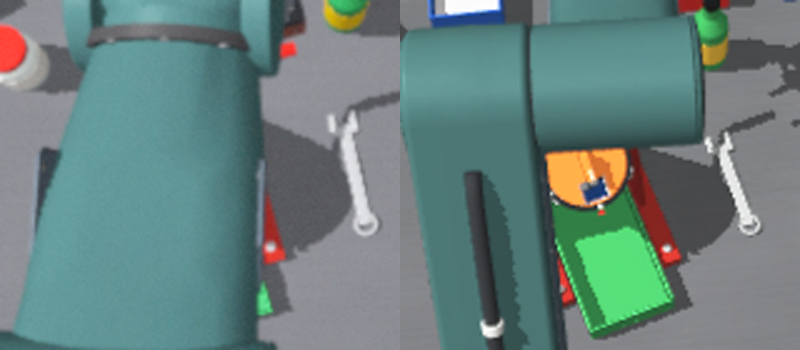

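The dark opening at (595,190) now faces the red pointer at (601,209), so the dial is at the largest opening, and the drum is at rest. Gripping the lever and tipping.

```bash
cat >> h.py <<'E'
def tilt(q): return np.radians(-15+35*np.clip(q/1.693,0,1))
def swing(q0,q1,rate=.2,step=.2,cN=None):
    k=max(1,int(np.ceil(abs(q1-q0)/step)))
    for q in np.linspace(q0,q1,k+1)[1:]:
        hit=servo_line(*lever_pose(q,tilt(q)),rate=rate,contact_N=cN)
        if hit: break
    p=np.array(current_position())-.019*Rot.from_quat(current_orientation()).as_matrix()[:,2]
    d=RZ.T@(p-PIV); qa=np.arctan2(d[2],d[0])-L0
    print("q cmd",round(q,3),"meas",round(qa,3),"r",np.hypot(d[0],d[2]).round(4),"hit",hit,"F",np.round(current_force(),1),"gap",round(current_finger_gap(),4),"t",round(current_clock(),2))
    return qa
E
python3 - <<'E'
from h import *
servo_line(lever_pose(0,tilt(0),.03)[0],rate=.2)
print(servo_line(lever_pose(0,tilt(0))[0],rate=.08,contact_N=10),current_force())
move_gripper(0); print(current_finger_gap(),current_grip_force(),current_force(),current_clock())
q=swing(0,.4,rate=.1); q=swing(.4,1.0); q=swing(1.0,1.6)
q=swing(1.6,1.75,rate=.06,step=.15,cN=20)
E
```

```text
False [ 0.63961683 -0.24508595  0.50021583]
0.015529909872294063 29.999889135360718 [ 5.51523297  1.71172235 -1.02499579] 16.8917
q cmd 0.4 meas 0.397 r 0.107 hit False F [2.1 3.1 8.2] gap 0.0156 t 17.59
q cmd 1.0 meas 1.021 r 0.1052 hit False F [-5.5  3.2  7.2] gap 0.0153 t 18.34
q cmd 1.6 meas 1.604 r 0.1042 hit False F [ 6.4  4.5 -4.9] gap 0.0152 t 19.34
q cmd 1.75 meas 1.643 r 0.1041 hit True F [ 1.1 -2.  -4.8] gap 0.0153 t 19.55
```

```bash
python3 - <<'E'
from h import *
for q in (1.68,1.70,1.72,1.74):
    swing(1.64,q,rate=.05,cN=40)
    if np.linalg.norm(current_force())>22: break
sleep(.8)
c=capture("top"); s=capture("side")
a=cv2.resize(c["image"][140:280,140:300],(400,350),interpolation=cv2.INTER_CUBIC)
b=cv2.resize(s["image"][140:280,150:310],(400,350),interpolation=cv2.INTER_CUBIC)
cv2.imwrite("pics/g4.png",np.hstack([a,b]))
for n,cc in (("top",c),("side",s)):
  for k in range(1):
    for d in spot_in(n,"ball0"):
        try: print(n,d["conf"],np.round(d["xy"]),px2w(cc,*d["xy"]).round(3))
        except Exception as e: print(d)
E
```

```text
q cmd 1.68 meas 1.671 r 0.1041 hit False F [ 4.7  4.1 -2.3] gap 0.0156 t 19.81
q cmd 1.7 meas 1.672 r 0.104 hit False F [4.2 7.3 5.9] gap 0.0154 t 20.06
q cmd 1.72 meas 1.672 r 0.104 hit False F [ 3.5 10.2 15.7] gap 0.015 t 20.31
q cmd 1.74 meas 1.673 r 0.1039 hit False F [ 1.7 13.7 24. ] gap 0.015 t 20.56
side 0.38 [214. 196.] [0.563 0.122 0.224]
```

View pics/g4.png

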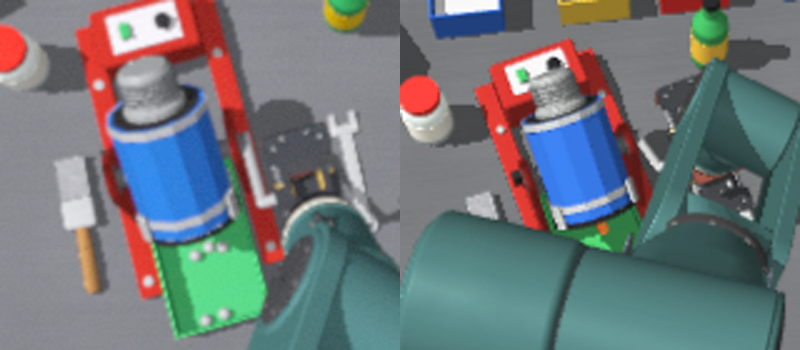

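The drum is at its dump stop, and small grey balls are visible in the tray at about (196,256), (208,247), (220,247), (208,321) and (225,312). I'll count them from a zoomed crop.

```bash
python3 - <<'E'
from h import *
c=capture("top"); im=c["image"]
cv2.imwrite("pics/g5.png",cv2.resize(im[230:278,195:255],(600,480),interpolation=cv2.INTER_CUBIC))
hsv=cv2.cvtColor(im,cv2.COLOR_BGR2HSV).astype(int)
m=np.zeros(im.shape[:2],np.uint8); m[232:274,200:246]=1
m&=((hsv[...,1]<110)&(hsv[...,2]>110)).astype(np.uint8)
n,_,st,ce=cv2.connectedComponentsWithStats(m)
for i in range(1,n): print(st[i,4],ce[i].round(1),((px2w(c,*ce[i])-PIV)@RZ+[0,0,.155]).round(3))
E
```

```text
15 [200.7 237.6] [-0.082  0.05   0.134]
3 [205. 232.] [-0.072  0.031  0.158]
3 [209. 232.] [-0.076  0.02   0.164]
2 [222.5 233. ] [-0.089 -0.017  0.159]
2 [216.5 235. ] [-0.089  0.002  0.159]
1 [242. 235.] [-0.102 -0.065  0.002]
2 [207.5 236. ] [-0.085  0.028  0.153]
2 [213.5 236. ] [-0.09  0.01  0.16]
1 [219. 237.] [-0.097 -0.004  0.156]
71 [222.9 239.3] [-0.099 -0.002  0.015]
1 [243. 238.] [-0.112 -0.066  0.   ]
1 [242. 240.] [-0.118 -0.062  0.025]
3 [243.3 242.3] [-0.126 -0.063  0.003]
146 [203.8 264.7] [-0.16   0.081 -0.001]
1 [244. 247.] [-0.142 -0.062  0.013]
7 [200.3 252.1] [-0.119  0.078  0.023]
1 [245. 250.] [-0.152 -0.062  0.002]
2 [245.  261.5] [-0.175 -0.071  0.557]
24 [229.3 265. ] [-0.184 -0.001  0.016]
23 [222.  267.6] [-0.186  0.025  0.01 ]
1 [244. 265.] [-0.18  -0.068  0.56 ]
92 [236.5 271.1] [-0.21  -0.017 -0.002]
3 [220. 273.] [-0.201  0.036  0.001]
```

View pics/g5.png

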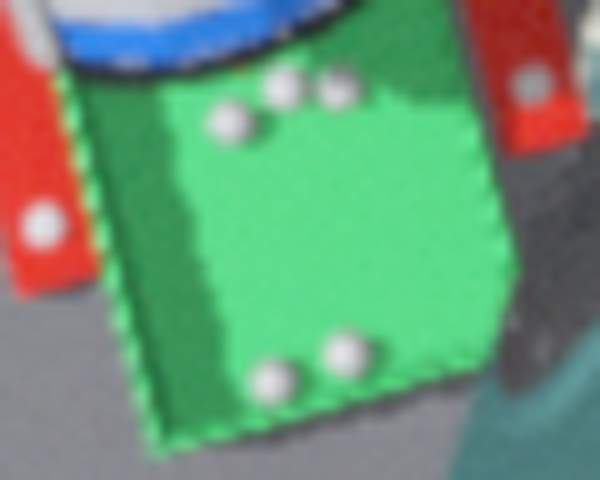

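All five balls lie in the tray, three near (285,95) and two near (310,365). Swinging the drum back to its rest stop.

```bash
python3 - <<'E'
from h import *
swing(1.66,.8,rate=.15); swing(.8,.1,rate=.12)
q=.1
while q>-.12:
    q-=.02; swing(q+.02,q,rate=.05,cN=40)
    if np.linalg.norm(current_force())>22: break
E
```

```text
q cmd 0.8 meas 0.778 r 0.1064 hit False F [ 1.5 -2.9  6.9] gap 0.0151 t 22.98
q cmd 0.1 meas 0.082 r 0.1052 hit False F [ 4.8 -3.3 -2.4] gap 0.0153 t 24.14
q cmd 0.08 meas 0.076 r 0.1052 hit False F [ 3.3 -4.8  1.4] gap 0.0157 t 24.39
q cmd 0.06 meas 0.064 r 0.1052 hit False F [ 2.  -5.2  4.5] gap 0.0151 t 24.64
q cmd 0.04 meas 0.046 r 0.1052 hit False F [ 1.2 -5.   5.9] gap 0.0154 t 24.89
q cmd 0.02 meas 0.027 r 0.1051 hit False F [ 1.6 -5.1  5.5] gap 0.015 t 25.14
q cmd -0.0 meas 0.007 r 0.1051 hit False F [-0.5 -4.1  6. ] gap 0.0155 t 25.39
q cmd -0.02 meas -0.012 r 0.105 hit False F [ 0.3 -5.3  4.6] gap 0.0153 t 25.64
q cmd -0.04 meas -0.029 r 0.105 hit False F [ 0.2 -5.9  7.1] gap 0.0151 t 25.89
q cmd -0.06 meas -0.03 r 0.1049 hit False F [-5.4 -4.8 15. ] gap 0.0153 t 26.14
q cmd -0.08 meas -0.031 r 0.1049 hit False F [-8.9 -6.  23.8] gap 0.0151 t 26.39
```

The rest stop was felt at −0.03, giving a span of 1.70 against the nominal 1.693. Releasing, backing off and verifying.

```bash
python3 - <<'E'
from h import *
move_gripper(.04)
p=np.array(current_position()); z=Rot.from_quat(current_orientation()).as_matrix()[:,2]
servo_line(p-.13*z,rate=.2)
p=np.array(current_position()); j=np.array(current_joint_pos()); j[0]-=.8; goto_joints(j)
sleep(.5); c=capture("top"); im=c["image"]; s=capture("side")
cv2.imwrite("pics/g6.png",np.hstack([cv2.resize(im[140:280,140:300],(400,350),interpolation=cv2.INTER_CUBIC),cv2.resize(s["image"][140:280,150:310],(400,350),interpolation=cv2.INTER_CUBIC)]))
hsv=cv2.cvtColor(im,cv2.COLOR_BGR2HSV).astype(int); H,S=hsv[...,0],hsv[...,1]
roi=np.zeros(H.shape,bool); roi[150:245,170:270]=1
D=cloud(c,roi&(H>8)&(H<22)&(S>150)); D=D[D[:,2]>.17]; A=(D-PIV)@axis_R(); D=D[abs(A[:,2]-.0785)<.006]
nn=np.linalg.svd(D-D.mean(0))[2][2]; nn*=np.sign(nn[2]); print("tilt",np.degrees(np.arccos(nn[2])),len(D))
L=cloud(c,roi&((H<6)|(H>174))&(S>130)); L=L[(L[:,2]>.2)&(L[:,2]<.25)&(L[:,1]<.03)]
print("lever",len(L),((L.mean(0)-PIV)@RZ).round(4), current_clock(),current_force())
E
```

```text
tilt 29.86657599295501 983
lever 115 [ 0.0785 -0.1359  0.0764] 30.3667 [-0.01312655 -1.4964481   0.14951175]
```

View pics/g6.png

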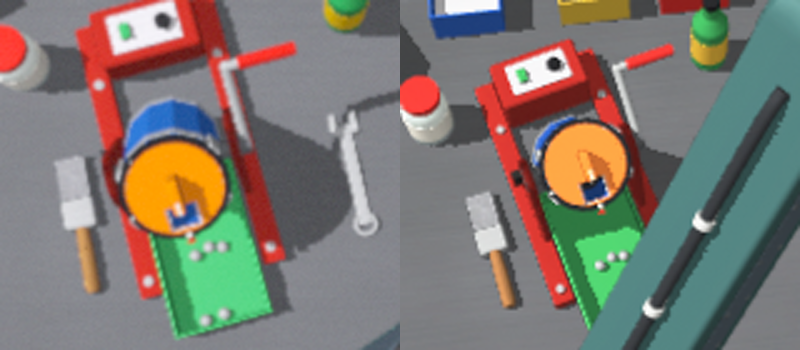

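The drum is back at rest (29.9° tilt, lever at its starting position). The opening at (184,215) faces the pointer at (191,237), and five balls are in the tray. Nothing else has moved, and the robot is clear.

```bash
python3 -c "
from bench import *
print(close_job())"
```

```text
the job is handed in; nothing more can be done
None
```

The job is handed in at about 30 s on the robot's clock: I turned the dial to its stop at the largest opening before tipping, all five balls are in the tray, the drum is back on its rest stop, and the robot is clear.

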